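# Carry the rinsed tumblers to the serving rack in reverse order

## Robot

A 6-joint arm with a two-finger parallel gripper is mounted at the origin on the work surface. World frame = base frame: x ahead of the robot, y to its left, z up, the work surface at z = 0. Lengths are in m, angles in rad, forces in N, time in s.
With the tool pointing down it reaches from about 0.375 to 0.75 m from the base axis. Payload 9 kg.
Tool frame: the origin (TCP) lies midway between the tips of the shut fingers; the grasp point (between the pads) lies 19 mm behind it; z points along the fingers, y is the line along which they close (so a half turn about z gives the same grasp; the last joint's range is limited). The gripper opens to 85 mm and grips with 20 to 120 N. Pads are 22 mm wide; open, the fingers measure 114 mm over their backs; the gripper's body (76 mm by 85 mm) begins 54 mm behind the grasp point. The pads swing forward as they close: fully open they stand 13 mm farther back than shut.
Start: joints at [0.977, 0.104, 0.097, 1.564, 0, 1.353], TCP at [0.22, 0.558, 0.231] pointing down, gripper open.
Joint ranges: [-2.99, 2.99], [-0.84, 1.86], [-1.1, 1.16], [-1.84, 2.11], [-1.51, 1.56], [-3.14, 3.14]. Speed limits (rad/s): [2.22, 2.22, 2.57, 3.14, 3.14, 3.14].

## Interface

Orientations are given as a 3x3 rotation matrix whose columns are the frame's x, y, z axes.
In Python, from bench import bot gives the robot as it stands.
- The arm moves only by the shell command python3 -m crank 'ROWS' [OPENING] [FORCE]. ROWS is a JSON object of lists of equal length, an entry for each row: "dp": the shift along the world's x, y, z in mm, a list of three; "turn": the turn about the world's z in degrees. In form: {"dp": [[dx, dy, dz], ...], "turn": [turn, ...]}. A call has 1 to 8 rows; each row is the pose to reach, as a shift and turn from the pose commanded when the call began; what a row does not reach only later rows make up. A row lasts 1/12 s, in which the tool goes at most 41.7 mm and 7.16 degrees, less where a joint would pass 70% of its speed; a pose out of reach is approached as far as the arm can. A call with a gripper value outside its range is refused whole. OPENING is the opening, from 0 (shut) to 1 (fully open), set as the call begins (- or left out, the last holds). The fingers move at their own pace and stop on an object; FORCE is the grip in N (left out, the last holds). Time passes only in rows, so rows that repeat a pose let the fingers close. It gives the time, the measured TCP pose, the force, the opening and the grip force at its end, in the units of the state.
- bot.get_obs(): the state, without advancing time (a new reading comes with each control period).
- bot.snapshot(name): name is "scene" or "top"; returns the picture (400x640x3 uint8, red, green, blue); there is no depth.
- bot.calibration(name): a dict with "mtx" (3x3 intrinsics, pixels), "R" (3x3) and "t" (3): a world point X has camera coordinates R X + t. Camera axes: x right, y down, z forward; pixel columns grow to the right and rows downward; lengths in m; the calibration is good to about 2 mm. A picture is of the moment at which its call begins. calibration takes no time and is no camera call.
- bot.finish_job(): hands the job in; it is judged then, once.
The state is a dict: "time_s": time; "joint_positions": joint angles; "dq": joint speeds; "joint_torque": joint torques, N m; "ee_pos": TCP position; "orientation": TCP orientation; "force": force on the tool from outside, world axes, zero at the start; "moment": the same for the moment, N m; "grip_width": finger opening in m; "grip_force": force on a finger pad.
Only numpy, scipy, OpenCV 4.12 (cv2) and the standard library are available. Lean on these libraries where they do the work, as an engineer would, in place of code of your own. Each camera call takes 0.05 s, during which the arm holds its last target. There are 200 camera calls.

## Task

Move the four rinsed steel tumblers from the black pads of the drip rack into the white serving rack, one to each well, in reverse order: seen from the robot, the tumbler now at the left end of the drip rack goes into the right-end well, the second from the left into the second from the right, and so on. Keep every tumbler upright all the way and leave each standing level on the floor of its well.

Things in the scene. Friction and masses are not known exactly. Their poses are not given: they have to be found in the camera images.
- tumbler_slim: slim round steel tumbler, 48 mm across, 90 mm tall; open at the top, walls 4 mm thick and straight up and down, 0.09 to 0.18 kg. Loose, upright. Origin: centre of its underside; z up.
- tumbler_wide: wide round steel tumbler, 64 mm across, 82 mm tall; open at the top, walls 4 mm thick and straight up and down, 0.09 to 0.18 kg. Loose, upright. Origin: centre of its underside; z up.
- tumbler_square: square steel tumbler, 54 mm across the flats, 84 mm tall; its flat sides face its own x and y axes; open at the top, walls 4 mm thick and straight up and down, 0.09 to 0.18 kg. Loose, upright. Origin: centre of its underside; z up.
- tumbler_hexagonal: hexagonal steel tumbler, 58 mm across the flats (67 mm across the corners), 88 mm tall; two of its flat sides face its own +x and -x, the others every 60 degrees; open at the top, walls 4 mm thick and straight up and down, 0.09 to 0.18 kg. Loose, upright. Origin: centre of its underside; z up.
- pad_slim: round black rubber pad, 80 mm across, 6 mm thick, fixed on the drip rack; the pad on which the slim tumbler stands at the start (all four pads look alike). It does not move during the job. Origin: centre of its underside, so its top, where the tumbler stands, is 6 mm higher.
- pad_wide: round black rubber pad, 80 mm across, 6 mm thick, fixed on the drip rack; the pad on which the wide tumbler stands at the start (all four pads look alike). It does not move during the job. Origin: centre of its underside, so its top, where the tumbler stands, is 6 mm higher.
- pad_square: round black rubber pad, 80 mm across, 6 mm thick, fixed on the drip rack; the pad on which the square tumbler stands at the start (all four pads look alike). It does not move during the job. Origin: centre of its underside, so its top, where the tumbler stands, is 6 mm higher.
- pad_hexagonal: round black rubber pad, 80 mm across, 6 mm thick, fixed on the drip rack; the pad on which the hexagonal tumbler stands at the start (all four pads look alike). It does not move during the job. Origin: centre of its underside, so its top, where the tumbler stands, is 6 mm higher.
- drip_rack: drip rack where the tumblers start: steel plate 96 x 350 mm, 8 mm thick, fixed, carrying the four pads in a row along its y axis at y = +129, +43, -43, -129 mm (which tumbler is where varies). It may lie nearer or farther than the serving rack. Origin: centre of its underside; +y runs to the left end as the robot sees it (turned up to 0.15 rad).
- serving_rack: serving rack, the row to fill: white plastic tray 92 x 350 mm, fixed, with four square wells 80 x 80 mm inside; floor 6 mm thick, outer walls 28 mm high, dividers 25 mm, both 6 mm thick. Well centres at x = 0, y = +129, +43, -43, -129 mm. Origin: centre of its underside; +y runs to the left end as the robot sees it (turned up to 0.15 rad).
Not all that is in view belongs to the job. Leave any purple look-alike of the tumbler_square alone. What is shaped like the tumbler_wide but red is not meant.

How it is judged:
At the end, for the whole second after the job is handed in: Each tumbler stands in the well of the serving rack that mirrors its starting place in the drip rack (left end to right end and so on), within 20 mm of the well's centre along each rack axis, its underside within 5 mm of the well's floor height (6 mm), upright within 0.1 rad, released and at rest (((y of pad_slim in the frame of drip_rack between 0.109 and 0.149 m and y of tumbler_slim in the frame of serving_rack between -0.149 and -0.109 m) or (y of pad_slim in the frame of drip_rack between 0.023 and 0.063 m and y of tumbler_slim in the frame of serving_rack between -0.063 and -0.023 m) or (y of pad_slim in the frame of drip_rack between -0.063 and -0.023 m and y of tumbler_slim in the frame of serving_rack between 0.023 and 0.063 m) or (y of pad_slim in the frame of drip_rack between -0.149 and -0.109 m and y of tumbler_slim in the frame of serving_rack between 0.109 and 0.149 m)) and x of tumbler_slim in the frame of serving_rack between -0.02 and 0.02 m and z of tumbler_slim in the frame of serving_rack between 0.001 and 0.011 m and angle between each of tumbler_slim, tumbler_wide, tumbler_square, tumbler_hexagonal's own z axis and vertical below 0.1 rad and linear speed of each of tumbler_slim, tumbler_wide, tumbler_square, tumbler_hexagonal below 0.02 m/s and angular speed of each of tumbler_slim, tumbler_wide, tumbler_square, tumbler_hexagonal below 0.2 rad/s and ((y of pad_wide in the frame of drip_rack between 0.109 and 0.149 m and y of tumbler_wide in the frame of serving_rack between -0.149 and -0.109 m) or (y of pad_wide in the frame of drip_rack between 0.023 and 0.063 m and y of tumbler_wide in the frame of serving_rack between -0.063 and -0.023 m) or (y of pad_wide in the frame of drip_rack between -0.063 and -0.023 m and y of tumbler_wide in the frame of serving_rack between 0.023 and 0.063 m) or (y of pad_wide in the frame of drip_rack between -0.149 and -0.109 m and y of tumbler_wide in the frame of serving_rack between 0.109 and 0.149 m)) and x of tumbler_wide in the frame of serving_rack between -0.02 and 0.02 m and z of tumbler_wide in the frame of serving_rack between 0.001 and 0.011 m and ((y of pad_square in the frame of drip_rack between 0.109 and 0.149 m and y of tumbler_square in the frame of serving_rack between -0.149 and -0.109 m) or (y of pad_square in the frame of drip_rack between 0.023 and 0.063 m and y of tumbler_square in the frame of serving_rack between -0.063 and -0.023 m) or (y of pad_square in the frame of drip_rack between -0.063 and -0.023 m and y of tumbler_square in the frame of serving_rack between 0.023 and 0.063 m) or (y of pad_square in the frame of drip_rack between -0.149 and -0.109 m and y of tumbler_square in the frame of serving_rack between 0.109 and 0.149 m)) and x of tumbler_square in the frame of serving_rack between -0.02 and 0.02 m and z of tumbler_square in the frame of serving_rack between 0.001 and 0.011 m and ((y of pad_hexagonal in the frame of drip_rack between 0.109 and 0.149 m and y of tumbler_hexagonal in the frame of serving_rack between -0.149 and -0.109 m) or (y of pad_hexagonal in the frame of drip_rack between 0.023 and 0.063 m and y of tumbler_hexagonal in the frame of serving_rack between -0.063 and -0.023 m) or (y of pad_hexagonal in the frame of drip_rack between -0.063 and -0.023 m and y of tumbler_hexagonal in the frame of serving_rack between 0.023 and 0.063 m) or (y of pad_hexagonal in the frame of drip_rack between -0.149 and -0.109 m and y of tumbler_hexagonal in the frame of serving_rack between 0.109 and 0.149 m)) and x of tumbler_hexagonal in the frame of serving_rack between -0.02 and 0.02 m and z of tumbler_hexagonal in the frame of serving_rack between 0.001 and 0.011 m); the robot touches nothing.
It fails at once if a tumbler is tipped over (more than 0.6 rad from upright) (angle between any of tumbler_slim, tumbler_wide, tumbler_square, tumbler_hexagonal's own z axis and vertical above 0.6 rad).
It also fails if it takes over 109 s, if anything falls off the work surface, if the arm or the gripper's body presses on something with over 40 N, if the wrist force passes 120 N, or if a joint passes its speed limit or range.

## Working session

There is one attempt and no reset: what is moved stays moved. The work goes in short steps, Python scripts to look and compute and a shell command to move; the robot and the scene stay as the last step left them, time stands still between calls to the robot, and variables do not carry over. Pictures are saved under pics/ and viewed, at most 14 in all, crops included, and the job is handed in when it is done.

```bash
mkdir -p pics; ls
python3 - <<'E'
from bench import bot
import cv2
for n in("scene","top"):
    im=bot.snapshot(n); cv2.imwrite(f"pics/{n}0.png",im[:,:,::-1]); c=bot.calibration(n); print(n,c)
o=bot.get_obs();print(o)
E
```

```text
pics
scene {'mtx': array([[385.14671236,   0.        , 326.37971344],
       [  0.        , 385.14671236, 197.47278391],
       [  0.        ,   0.        ,   1.        ]]), 'R': array([[-0.58213647,  0.81303656,  0.00941717],
       [ 0.55917914,  0.40872835, -0.72129039],
       [-0.59028452, -0.41462355, -0.69256876]]), 't': array([ 0.28296937, -0.25470268,  1.0530791 ])}
top {'mtx': array([[405.01832103,   0.        , 316.21137964],
       [  0.        , 405.01832103, 195.60368416],
       [  0.        ,   0.        ,   1.        ]]), 'R': array([[ 0.02088402, -0.99946883,  0.02501816],
       [-0.99570566, -0.02304971, -0.0896602 ],
       [ 0.09018924, -0.02303826, -0.99565814]]), 't': array([-0.00710103,  0.50061448,  0.7269374 ])}
{'time_s': 0.1, 'joint_positions': array([9.77290721e-01, 1.04639918e-01, 9.65752928e-02, 1.56387797e+00,
       8.97490165e-06, 1.35314803e+00]), 'dq': array([ 0.00055376, -0.00093921,  0.00227761, -0.00128537,  0.00049973,
       -0.00105799]), 'joint_torque': array([ 5.35937055e-03, -5.58208930e+01,  5.04718065e+01,  1.31052156e-02,
       -2.34299732e-04,  2.61510741e-05]), 'ee_pos': array([0.22004296, 0.55789649, 0.23061543]), 'orientation': array([[-9.30193187e-01,  3.67069767e-01, -6.48512766e-04],
       [ 3.67070251e-01,  9.30192742e-01, -9.45217982e-04],
       [ 2.56280923e-04, -1.11728507e-03, -9.99999343e-01]]), 'force': array([0.00701573, 0.13895055, 0.62297833]), 'moment': array([0.00586441, 0.03635077, 0.00529881]), 'grip_force': 0.0, 'grip_width': 0.08539304045842344}
```

View pics/scene0.png

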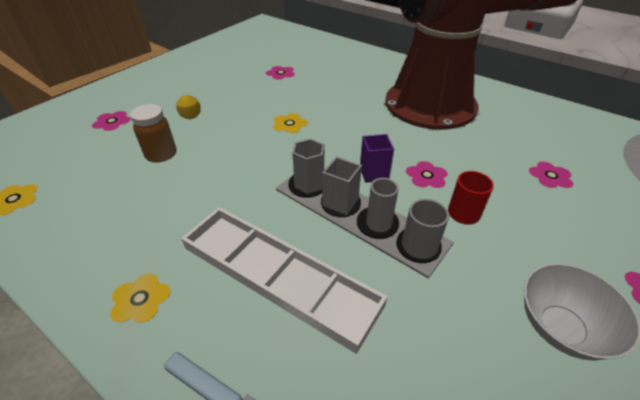

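View pics/top0.png

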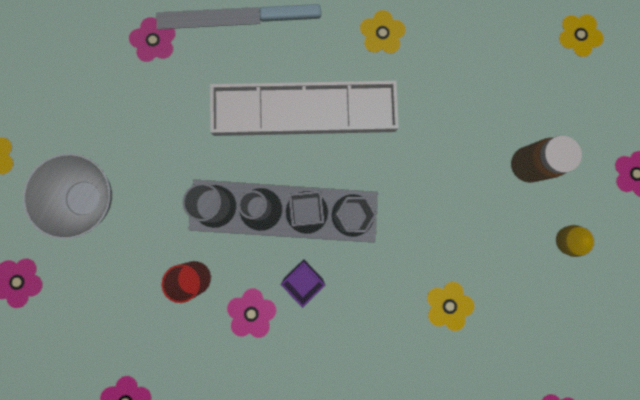

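The steel row in the top view, left to right: wide (210,204), slim (258,207), square (307,210), hexagonal (353,215). The decoys are the purple square (303,283) and the red cup (185,282); they fail on colour and stand off the rack. The serving tray is at (304,108). Next I'll take a crop and a first measurement.

```bash
cat > h.py <<'E'
import numpy as np,cv2
from bench import bot
def cast(n,uv,z):
    c=bot.calibration(n);uv=np.atleast_2d(uv).astype(float)
    d=np.c_[uv,np.ones(len(uv))]@np.linalg.inv(c["mtx"]).T@c["R"]
    C=-c["R"].T@c["t"];return C+d*((z-C[2])/d[:,2])[:,None]
def proj(n,X):
    c=bot.calibration(n);p=(np.atleast_2d(X)@c["R"].T+c["t"])@c["mtx"].T;return p[:,:2]/p[:,2:]
def rack(mask,z):
    cs=cv2.findContours(mask,cv2.RETR_EXTERNAL,cv2.CHAIN_APPROX_NONE)[0];k=max(cs,key=cv2.contourArea)
    P=cast("top",k[:,0],z)[:,:2];h=cv2.minAreaRect((P*1000).astype(np.float32));return np.round(h[0],1),np.round(h[1],1),h[2],k
E
python3 - <<'E'
from h import *
im=cv2.imread("pics/top0.png");hsv=cv2.cvtColor(im,cv2.COLOR_BGR2HSV)
print(-bot.calibration("top")["R"].T@bot.calibration("top")["t"])
w=np.zeros(im.shape[:2],np.uint8)
for p in[(108,230),(150,150),(185,200),(237,280),(200,100),(108,300),(84,300),(210,308),(192,307)]:print(p,im[p],hsv[p])
low=(cv2.inRange(hsv,(0,0,0),(179,34,255)))
r=low.copy();r[:,:140]=0;r[:,420:]=0;r[:60]=0
a=r.copy();a[160:]=0;b=r.copy();b[:160]=0;b[250:]=0
for m,z in((a,.028),(b,.008)):
    m=cv2.morphologyEx(m,cv2.MORPH_CLOSE,np.ones((7,7)));m=cv2.morphologyEx(m,cv2.MORPH_OPEN,np.ones((5,5)));c=rack(m,z);print(c[:3])
    cv2.drawContours(w,[c[3]],-1,255,1)
cr=im[165:255,175:390];cr=cv2.resize(cr,None,fx=3.6,fy=3.6,interpolation=cv2.INTER_CUBIC)
cr=cv2.convertScaleAbs(cr,alpha=1.6)
cw=cv2.cvtColor(cv2.resize(w[70:255,175:420],None,fx=2,fy=2),cv2.COLOR_GRAY2BGR)[:270]
cw=cv2.copyMakeBorder(cw,0,0,0,cr.shape[1]-cw.shape[1],0)
cv2.imwrite("pics/c1.png",np.vstack([cr,cw]))
E
```

```text
[0.43305104 0.02118913 0.76884399]
(108, 230) [162 159 163] [158   6 163]
(150, 150) [134 142 123] [ 77  34 142]
(185, 200) [84 82 80] [105  12  84]
(237, 280) [128 136 118] [ 77  34 136]
(200, 100) [129 129 125] [ 90   8 129]
(108, 300) [165 165 170] [  0   8 170]
(84, 300) [152 152 155] [  0   5 155]
(210, 308) [114 107 107] [120  16 114]
(192, 307) [105 100  98] [111  17 105]
(array([660.5,  73.8]), array([190.9, 525.3]), 1.8249443769454956)
(array([484. ,  70.2]), array([168.5, 527.3]), 1.4541521072387695)
```

View pics/c1.png

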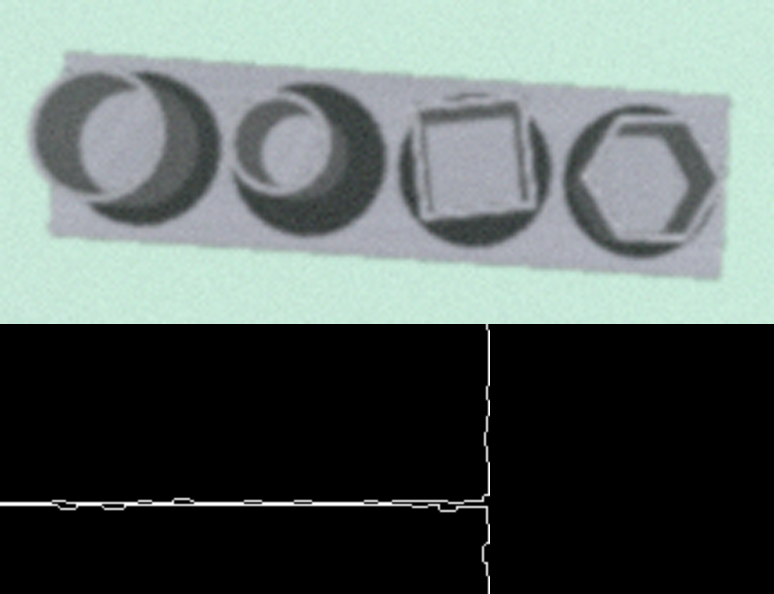

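The crop confirms four grey steel tumblers on black pads: wide rim at about (98,135), slim (282,143), square (475,158), hexagonal (648,178), in crop pixels. The saturation threshold let the cloth through. I'll tighten it and zoom in on the square and hexagonal rims.

Run:
```python
from h import *
im=cv2.imread("pics/top0.png");b_=cv2.GaussianBlur(im,(3,3),0);hsv=cv2.cvtColor(b_,cv2.COLOR_BGR2HSV)
r=cv2.inRange(hsv,(0,0,0),(179,24,255));r[:,:140]=0;r[:,420:]=0;r[:60]=0
for lo,hi,z in((60,160,.028),(165,255,.008)):
    m=r.copy();m[:lo]=0;m[hi:]=0
    m=cv2.morphologyEx(m,cv2.MORPH_CLOSE,np.ones((7,7)));m=cv2.morphologyEx(m,cv2.MORPH_OPEN,np.ones((5,5)))
    c=rack(m,z);print(c[:3],np.int32(cv2.boundingRect(c[3])))
# rims, by hand from the 3.6x crop
for n,u,v,z in(("wide",98,135,.096),("slim",282,143,.104),("square",475,158,.098),("hex",648,178,.102)):
    print(n,np.round(cast("top",[(u+.5)/3.6-.5+175,(v+.5)/3.6-.5+165],z)*1000))
cr=im[182:245,282:382];cr=cv2.resize(cr,None,fx=8,fy=8,interpolation=cv2.INTER_CUBIC)
cv2.imwrite("pics/c2.png",cv2.convertScaleAbs(cr,alpha=1.7))
```

```text
(array([665.8,  30.4]), array([101. , 353.8]), 2.8288509845733643) [209  80 190  56]
(array([472.6,  71.4]), array([364.6,  96.5]), 87.48795318603516) [183 180 195  62]
wide [[479. 195.  96.]]
slim [[476. 109. 104.]]
square [[472.  21.  98.]]
hex [[464. -58. 102.]]
```

View pics/c2.png

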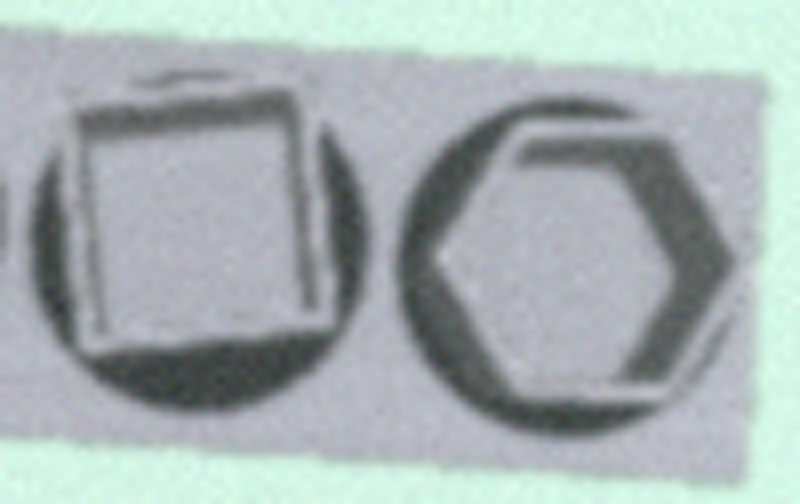

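The tray centre is about (670, 30) with yaw +2.7°. The square's yaw is about +6°, and the hexagonal's flats are about +1° from world x. Each tumbler will be gripped along world x, high enough to clear the tray walls. The wide one goes first.

```bash
python3 -m crank '{"dp":[[15,-21,0],[40,-55,0],[64,-89,0],[88,-123,0],[112,-157,0],[136,-191,0],[160,-225,0],[184,-258,0]],"turn":[-5,-12,-19,-26,-33,-40,-47,-54]}' 1
python3 -m crank '{"dp":[[24,-34,0],[48,-68,0],[65,-92,0],[75,-105,0],[75,-105,0],[75,-105,-10],[75,-105,-30],[75,-105,-50]],"turn":[-6,-12,-14.5,-14.5,-14.5,-14.5,-14.5,-14.5]}'
```

```text
time_s: 0.77
ee_pos: [0.4048, 0.2983, 0.2312]
orientation: [[-0.244, 0.97, -0.0], [0.97, 0.244, -0.0], [-0.0, -0.0, -1.0]]
force: [1.0, -0.0, 0.5]
grip_width: 0.0856
grip_force: 0.0
time_s: 1.43
ee_pos: [0.4788, 0.1962, 0.1805]
orientation: [[-0.001, 1.0, 0.001], [1.0, 0.001, 0.0], [0.0, 0.001, -1.0]]
force: [-0.1, -0.8, -0.4]
grip_width: 0.0856
grip_force: 0.0
```

Run:
```python
from h import *
for n,u,v,z in(("wide",427,213,.096),("slim",383,186,.104),("square",343,171,.098),("hex",309,148,.102)):
    print(n,np.round(cast("scene",[u,v],z)*1000))
im=bot.snapshot("scene")[:,:,::-1][90:290,260:480]
cv2.imwrite("pics/c3.png",cv2.resize(im,None,fx=3,fy=3,interpolation=cv2.INTER_CUBIC))
```

```text
wide [[481. 195.  96.]]
slim [[475. 109. 104.]]
square [[476.  28.  98.]]
hex [[462. -59. 102.]]
```

View pics/c3.png

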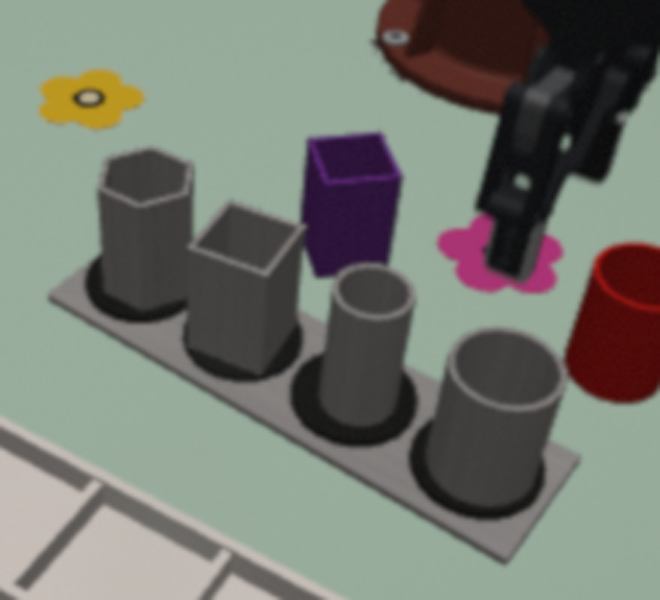

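The picture shows the four tumblers standing clear, with the wide rim at (429,213) and the gripper above it. Both views agree within 2 mm on the wide, slim and hexagonal, and within about 8 mm on the square. Descending and gripping.

```bash
python3 -m crank '{"dp":[[1,0,-25],[1,0,-50],[1,0,-75],[1,0,-100],[1,0,-120],[1,0,-132],[1,0,-136],[1,0,-136]],"turn":[0,0,0,0,0,0,0,0]}'
python3 -m crank '{"dp":[[0,0,0],[0,0,0],[0,0,0],[0,0,0],[0,0,0],[0,0,0],[0,0,0],[0,0,0]],"turn":[0,0,0,0,0,0,0,0]}' 0.3 35
```

```text
time_s: 2.15
ee_pos: [0.4793, 0.1957, 0.0448]
orientation: [[-0.0, 1.0, -0.001], [1.0, 0.0, -0.0], [-0.0, -0.001, -1.0]]
force: [-0.1, 0.4, 0.0]
grip_width: 0.0854
grip_force: 0.0
time_s: 2.82
ee_pos: [0.4813, 0.1954, 0.047]
orientation: [[0.001, 1.0, 0.002], [1.0, -0.001, 0.001], [0.001, 0.002, -1.0]]
force: [-1.3, 0.6, 6.4]
grip_width: 0.0622
grip_force: 39.4
```

```bash
python3 -m crank '{"dp":[[0,0,5],[0,0,20],[0,0,40],[0,0,62],[0,0,85],[0,0,105],[0,0,120],[0,0,125]],"turn":[0,0,0,0,0,0,0,0]}'
python3 -m crank '{"dp":[[4,-6,0],[14,-21,0],[28,-42,0],[42,-63,0],[56,-84,0],[70,-105,0],[84,-126,0],[98,-147,0]],"turn":[0,0,0,0,0,0,0,0]}'
python3 -m crank '{"dp":[[14,-21,0],[28,-42,0],[42,-63,0],[56,-84,0],[70,-105,0],[83,-126,0],[93,-142,0],[97,-147,0]],"turn":[0,0,0,0,0,0,0,0]}'
```

```text
time_s: 3.48
ee_pos: [0.4815, 0.1953, 0.1735]
orientation: [[0.001, 1.0, 0.004], [1.0, -0.001, 0.0], [0.0, 0.004, -1.0]]
force: [0.0, -0.3, -1.0]
grip_width: 0.0617
grip_force: 38.8
time_s: 4.15
ee_pos: [0.5782, 0.0465, 0.1686]
orientation: [[0.001, 1.0, -0.002], [1.0, -0.001, 0.0], [0.0, -0.002, -1.0]]
force: [0.7, -0.2, -1.7]
grip_width: 0.0619
grip_force: 38.8
time_s: 4.82
ee_pos: [0.6754, -0.1019, 0.1679]
orientation: [[0.003, 1.0, -0.002], [1.0, -0.003, 0.0], [0.0, -0.002, -1.0]]
force: [0.3, -0.2, -1.8]
grip_width: 0.0621
grip_force: 38.9
```

```bash
python3 -m crank '{"dp":[[0,0,-8],[0,0,-25],[0,0,-45],[0,0,-65],[0,0,-80],[0,0,-90],[0,0,-95],[0,0,-95]],"turn":[0,0,0,0,0,0,0,0]}'
python3 - <<'E'
from h import *
for n in("scene","top"):
    im=bot.snapshot(n)[:,:,::-1]
    im=im[190:350,170:400] if n=="scene" else im[70:180,200:410]
    cv2.imwrite(f"pics/d_{n}.png",cv2.resize(im,None,fx=3,fy=3))
a=cv2.imread("pics/d_scene.png");b=cv2.imread("pics/d_top.png");a=cv2.resize(a,(420,292));b=cv2.resize(b,(560,293))
cv2.imwrite("pics/d.png",np.vstack([cv2.copyMakeBorder(a,0,0,0,140,0),b]))
W=[[676,-98.5],[672,-12.5],[668,73],[664,159]]
print(proj("scene",[[x/1e3,y/1e3,.006] for x,y in W]))
E
```

```text
time_s: 5.48
ee_pos: [0.6741, -0.0979, 0.0737]
orientation: [[-0.0, 1.0, -0.002], [1.0, 0.0, 0.001], [0.001, -0.002, -1.0]]
force: [-0.2, -0.3, -1.4]
grip_width: 0.062
grip_force: 38.9
[[220.11238892 241.36362695]
 [257.05656027 262.86855643]
 [297.70118814 286.51228598]
 [343.16579093 312.97603896]]
```

View pics/d.png

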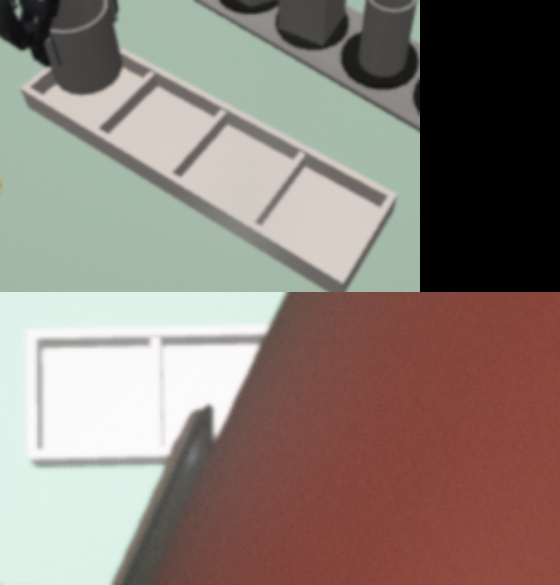

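The tumbler hangs centred over the right-end well, and the projected well centres fall in the middles of the floors. Lowering.

```bash
python3 -m crank '{"dp":[[0,0,-8],[0,0,-16],[0,0,-23],[0,0,-28],[0,0,-31],[0,0,-33],[0,0,-34],[0,0,-34]],"turn":[0,0,0,0,0,0,0,0]}'
```

```text
time_s: 6.25
ee_pos: [0.6752, -0.0988, 0.0412]
orientation: [[0.001, 1.0, 0.0], [1.0, -0.001, 0.0], [0.0, 0.0, -1.0]]
force: [-0.2, -0.5, -1.5]
grip_width: 0.0621
grip_force: 38.9
```

```bash
python3 -m crank '{"dp":[[0,0,-1],[0,0,-2],[0,0,-2],[0,0,-2]],"turn":[0,0,0,0]}'
```

```text
time_s: 6.58
ee_pos: [0.6752, -0.0989, 0.0394]
orientation: [[0.001, 1.0, 0.0], [1.0, -0.001, -0.0], [-0.0, 0.0, -1.0]]
force: [0.7, -0.6, -1.9]
grip_width: 0.0619
grip_force: 38.9
```

```bash
python3 -m crank '{"dp":[[0,0,-1],[0,0,-2],[0,0,-2],[0,0,-2]],"turn":[0,0,0,0]}'
```

```text
time_s: 6.92
ee_pos: [0.6754, -0.099, 0.0391]
orientation: [[0.001, 1.0, 0.001], [1.0, -0.001, -0.001], [-0.001, 0.001, -1.0]]
force: [-6.9, 0.7, 10.8]
grip_width: 0.0621
grip_force: 39.9
```

Contact at TCP z 39 mm. Releasing, then going to the slim one.

```bash
python3 -m crank '{"dp":[[0,0,1],[0,0,1],[0,0,1],[0,0,1],[0,0,1],[0,0,1]],"turn":[0,0,0,0,0,0]}' 1
python3 -m crank '{"dp":[[0,0,5],[0,0,25],[0,0,60],[0,0,95],[0,0,125],[0,0,135],[0,0,135]],"turn":[0,0,0,0,0,0,0]}'
python3 -m crank '{"dp":[[-15,15,0],[-40,41,0],[-68,70,0],[-96,99,0],[-124,128,0],[-152,157,0],[-180,187,0],[-199,208,0]],"turn":[0,0,0,0,0,0,0,0]}'
python3 - <<'E'
from h import *
im=bot.snapshot("scene")[:,:,::-1][100:350,170:480]
cv2.imwrite("pics/e.png",cv2.resize(im,None,fx=2.4,fy=2.4,interpolation=cv2.INTER_CUBIC))
E
```

```text
time_s: 7.42
ee_pos: [0.6752, -0.0988, 0.0382]
orientation: [[0.001, 1.0, -0.0], [1.0, -0.001, 0.0], [0.0, -0.0, -1.0]]
force: [-0.4, 0.1, -0.2]
grip_width: 0.0855
grip_force: 0.0
time_s: 8.0
ee_pos: [0.677, -0.0995, 0.1778]
orientation: [[0.001, 1.0, 0.006], [1.0, -0.001, -0.002], [-0.002, 0.006, -1.0]]
force: [0.5, -0.1, -0.7]
grip_width: 0.0855
grip_force: 0.0
time_s: 8.67
ee_pos: [0.4731, 0.1111, 0.1716]
orientation: [[-0.0, 1.0, -0.003], [1.0, 0.0, 0.001], [0.001, -0.003, -1.0]]
force: [-0.0, 0.5, 1.2]
grip_width: 0.0853
grip_force: 0.0
```

View pics/e.png

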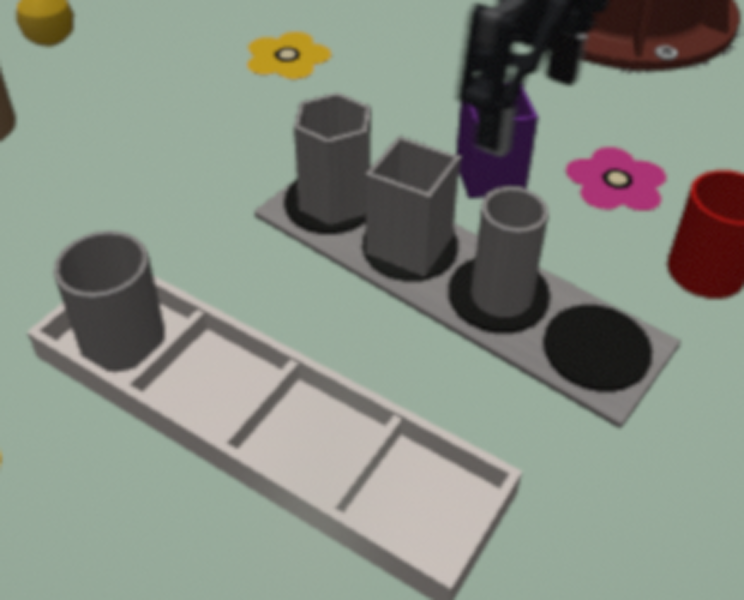

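The wide tumbler stands upright, centred in the right-end well at about (110,300) in the crop. The slim one at (515,208) is untouched. Gripping it now.

```bash
python3 -m crank '{"dp":[[0,0,-10],[0,0,-35],[0,0,-60],[0,0,-85],[0,0,-105],[0,0,-118],[0,0,-124],[0,0,-124]],"turn":[0,0,0,0,0,0,0,0]}'
python3 -m crank '{"dp":[[0,0,0],[0,0,0],[0,0,0],[0,0,0],[0,0,0],[0,0,0],[0,0,0],[0,0,0]],"turn":[0,0,0,0,0,0,0,0]}' 0.2 35
python3 -m crank '{"dp":[[0,0,0],[0,0,5],[0,0,20],[0,0,45],[0,0,70],[0,0,95],[0,0,115],[0,0,122]],"turn":[0,0,0,0,0,0,0,0]}'
```

```text
time_s: 9.38
ee_pos: [0.4748, 0.1086, 0.0466]
orientation: [[0.001, 1.0, -0.004], [1.0, -0.001, 0.0], [0.0, -0.004, -1.0]]
force: [-0.5, -0.1, -0.2]
grip_width: 0.0855
grip_force: 0.0
time_s: 10.05
ee_pos: [0.4771, 0.1091, 0.0505]
orientation: [[0.0, 1.0, 0.002], [1.0, -0.0, -0.0], [-0.0, 0.002, -1.0]]
force: [-0.5, -0.5, 5.9]
grip_width: 0.0475
grip_force: 36.1
time_s: 10.72
ee_pos: [0.4775, 0.1092, 0.1749]
orientation: [[0.0, 1.0, 0.004], [1.0, -0.0, -0.0], [-0.0, 0.004, -1.0]]
force: [-0.9, -0.0, -1.0]
grip_width: 0.0476
grip_force: 36.3
```

```bash
python3 -m crank '{"dp":[[8,-5,0],[30,-19,0],[58,-36,0],[86,-54,0],[114,-71,0],[142,-89,0],[170,-106,0],[188,-117,0]],"turn":[0,0,0,0,0,0,0,0]}'
python3 -m crank '{"dp":[[7,-4,0],[7,-4,-8],[7,-4,-28],[7,-4,-50],[7,-4,-72],[7,-4,-90],[7,-4,-103],[7,-4,-110]],"turn":[0,0,0,0,0,0,0,0]}'
python3 -m crank '{"dp":[[0,0,-5],[0,0,-10],[0,0,-13],[0,0,-13]],"turn":[0,0,0,0]}'
```

```text
time_s: 11.38
ee_pos: [0.6658, -0.0102, 0.1681]
orientation: [[0.002, 1.0, -0.002], [1.0, -0.002, 0.0], [0.0, -0.002, -1.0]]
force: [0.5, 0.1, -0.9]
grip_width: 0.0475
grip_force: 36.4
time_s: 12.05
ee_pos: [0.6691, -0.0112, 0.0576]
orientation: [[0.0, 1.0, -0.004], [1.0, -0.0, 0.001], [0.001, -0.004, -1.0]]
force: [0.5, 1.1, -1.0]
grip_width: 0.0477
grip_force: 36.5
time_s: 12.38
ee_pos: [0.6714, -0.0119, 0.0484]
orientation: [[0.0, 1.0, 0.0], [1.0, -0.0, -0.0], [-0.0, 0.0, -1.0]]
force: [-0.5, -0.1, -1.0]
grip_width: 0.0476
grip_force: 36.5
```

```bash
python3 -m crank '{"dp":[[0,0,-2],[0,0,-4],[0,0,-5],[0,0,-5]],"turn":[0,0,0,0]}'
python3 -m crank '{"dp":[[0,0,-1],[0,0,-2],[0,0,-2],[0,0,-2]],"turn":[0,0,0,0]}'
```

```text
time_s: 12.72
ee_pos: [0.6712, -0.0118, 0.0433]
orientation: [[0.001, 1.0, 0.0], [1.0, -0.001, -0.0], [-0.0, 0.0, -1.0]]
force: [0.4, -0.0, -1.4]
grip_width: 0.047
grip_force: 36.5
time_s: 13.05
ee_pos: [0.6714, -0.0119, 0.0426]
orientation: [[0.0, 1.0, 0.001], [1.0, -0.0, -0.0], [-0.0, 0.001, -1.0]]
force: [-4.1, 0.1, 6.9]
grip_width: 0.0475
grip_force: 37.0
```

```bash
python3 -m crank '{"dp":[[0,0,1],[0,0,1],[0,0,1],[0,0,1],[0,0,1],[0,0,1]],"turn":[0,0,0,0,0,0]}' 1
python3 -m crank '{"dp":[[0,0,5],[0,0,25],[0,0,60],[0,0,95],[0,0,125],[0,0,130],[0,0,130]],"turn":[0,0,0,0,0,0,0]}'
python3 -m crank '{"dp":[[-15,3,0],[-45,8,0],[-80,14,0],[-115,21,0],[-150,27,0],[-180,32,0],[-198,35,0],[-198,35,0]],"turn":[1,2,3,4,5,6,6,6]}'
python3 - <<'E'
from h import *
im=bot.snapshot("scene")[:,:,::-1][100:350,170:480]
cv2.imwrite("pics/f.png",cv2.resize(im,None,fx=2.4,fy=2.4,interpolation=cv2.INTER_CUBIC))
E
```

```text
time_s: 13.55
ee_pos: [0.6712, -0.0119, 0.0422]
orientation: [[0.001, 1.0, -0.0], [1.0, -0.001, 0.0], [0.0, -0.0, -1.0]]
force: [-0.0, -0.6, -0.6]
grip_width: 0.0854
grip_force: 0.0
time_s: 14.13
ee_pos: [0.6729, -0.0122, 0.176]
orientation: [[0.001, 1.0, 0.005], [1.0, -0.001, -0.001], [-0.001, 0.005, -1.0]]
force: [0.3, 0.3, -0.2]
grip_width: 0.0855
grip_force: 0.0
time_s: 14.8
ee_pos: [0.4699, 0.0242, 0.1709]
orientation: [[-0.105, 0.994, -0.003], [0.995, 0.105, 0.001], [0.001, -0.003, -1.0]]
force: [0.1, 0.0, 0.4]
grip_width: 0.0855
grip_force: 0.0
```

View pics/f.png

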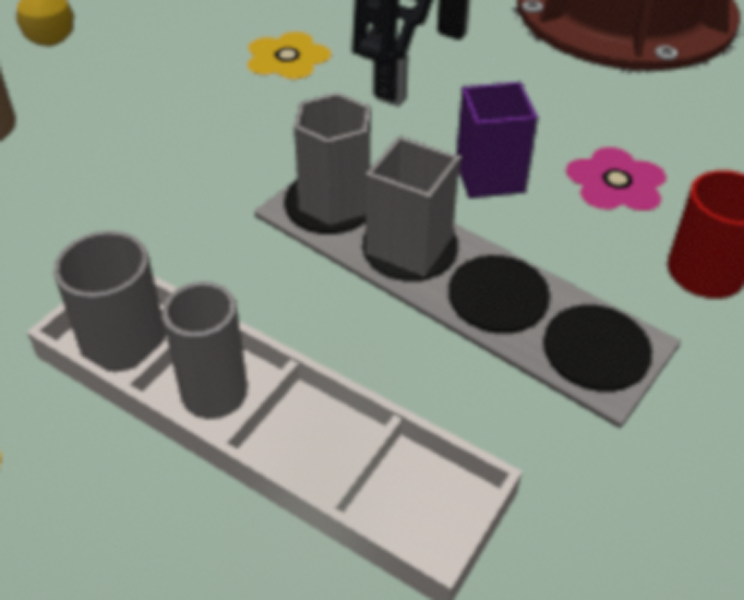

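The slim one stands in its well at (208,350) in the crop. The square's rim centre at (415,166) matches my estimate. Gripping the square.

```bash
python3 -m crank '{"dp":[[0,0,-10],[0,0,-35],[0,0,-60],[0,0,-85],[0,0,-105],[0,0,-118],[0,0,-123],[0,0,-123]],"turn":[0,0,0,0,0,0,0,0]}'
python3 -m crank '{"dp":[[0,0,0],[0,0,0],[0,0,0],[0,0,0],[0,0,0],[0,0,0],[0,0,0],[0,0,0]],"turn":[0,0,0,0,0,0,0,0]}' 0.2 35
python3 -m crank '{"dp":[[0,0,0],[0,0,5],[0,0,20],[0,0,45],[0,0,70],[0,0,95],[0,0,115],[0,0,122]],"turn":[0,0,0,0,0,0,0,0]}'
```

```text
time_s: 15.52
ee_pos: [0.4722, 0.0233, 0.047]
orientation: [[-0.104, 0.995, -0.003], [0.995, 0.104, 0.001], [0.001, -0.003, -1.0]]
force: [-0.1, 0.7, 0.3]
grip_width: 0.0856
grip_force: 0.0
time_s: 16.18
ee_pos: [0.4741, 0.0229, 0.0504]
orientation: [[-0.104, 0.995, 0.002], [0.995, 0.104, -0.001], [-0.001, 0.002, -1.0]]
force: [0.1, 0.1, 6.2]
grip_width: 0.0538
grip_force: 38.3
time_s: 16.85
ee_pos: [0.4743, 0.0229, 0.1746]
orientation: [[-0.104, 0.995, 0.004], [0.995, 0.104, -0.001], [-0.001, 0.004, -1.0]]
force: [1.4, -0.9, -1.7]
grip_width: 0.0534
grip_force: 37.7
```

```bash
python3 -m crank '{"dp":[[8,2,0],[30,8,0],[58,15,0],[86,22,0],[114,29,0],[142,37,0],[170,44,0],[188,48,0]],"turn":[0,-1,-1,-2,-2,-3,-3,-3]}'
python3 -m crank '{"dp":[[6,2,0],[6,2,-8],[6,2,-28],[6,2,-50],[6,2,-72],[6,2,-90],[6,2,-103],[6,2,-110]],"turn":[0,0,0,0,0,0,0,0]}'
python3 -m crank '{"dp":[[0,0,-5],[0,0,-10],[0,0,-14],[0,0,-17],[0,0,-18],[0,0,-18]],"turn":[0,0,0,0,0,0]}'
python3 -m crank '{"dp":[[0,0,-1],[0,0,-2],[0,0,-2],[0,0,-2]],"turn":[0,0,0,0]}'
```

```text
time_s: 17.52
ee_pos: [0.6626, 0.0719, 0.1694]
orientation: [[-0.052, 0.999, -0.001], [0.999, 0.052, 0.0], [0.0, -0.001, -1.0]]
force: [-0.5, -0.3, -0.8]
grip_width: 0.0534
grip_force: 38.0
time_s: 18.18
ee_pos: [0.665, 0.0731, 0.0586]
orientation: [[-0.052, 0.999, -0.003], [0.999, 0.052, 0.0], [0.0, -0.003, -1.0]]
force: [0.3, -0.1, -2.7]
grip_width: 0.0536
grip_force: 38.0
time_s: 18.68
ee_pos: [0.6673, 0.0732, 0.0434]
orientation: [[-0.052, 0.999, 0.0], [0.999, 0.052, -0.0], [-0.0, 0.0, -1.0]]
force: [-0.7, 0.4, -2.2]
grip_width: 0.0536
grip_force: 38.0
time_s: 19.02
ee_pos: [0.6677, 0.0732, 0.0425]
orientation: [[-0.052, 0.999, 0.001], [0.999, 0.052, -0.0], [-0.0, 0.001, -1.0]]
force: [-3.5, -0.2, 4.9]
grip_width: 0.0538
grip_force: 38.5
```

```bash
python3 -m crank '{"dp":[[0,0,1],[0,0,1],[0,0,1],[0,0,1],[0,0,1],[0,0,1]],"turn":[0,0,0,0,0,0]}' 1
python3 -m crank '{"dp":[[0,0,5],[0,0,25],[0,0,60],[0,0,95],[0,0,125],[0,0,130],[0,0,130]],"turn":[0,0,0,0,0,0,0]}'
python3 -m crank '{"dp":[[-15,-10,0],[-45,-29,0],[-78,-50,0],[-111,-71,0],[-144,-92,0],[-177,-113,0],[-205,-131,0],[-205,-131,0]],"turn":[0,-1,-2,-2,-2,-2,-2,-2]}'
python3 - <<'E'
from h import *
im=bot.snapshot("scene")[:,:,::-1][100:350,170:480]
cv2.imwrite("pics/g.png",cv2.resize(im,None,fx=2.4,fy=2.4,interpolation=cv2.INTER_CUBIC))
E
```

```text
time_s: 19.52
ee_pos: [0.6672, 0.0732, 0.0422]
orientation: [[-0.052, 0.999, -0.0], [0.999, 0.052, 0.0], [0.0, -0.0, -1.0]]
force: [0.2, 0.4, -0.3]
grip_width: 0.0853
grip_force: 0.0
time_s: 20.1
ee_pos: [0.6689, 0.073, 0.176]
orientation: [[-0.052, 0.999, 0.006], [0.999, 0.052, -0.001], [-0.001, 0.006, -1.0]]
force: [0.7, -0.1, -0.3]
grip_width: 0.0854
grip_force: 0.0
time_s: 20.77
ee_pos: [0.4579, -0.0593, 0.1705]
orientation: [[-0.014, 1.0, -0.004], [1.0, 0.014, 0.0], [0.0, -0.004, -1.0]]
force: [-0.3, 0.5, 0.4]
grip_width: 0.0855
grip_force: 0.0
```

View pics/g.png

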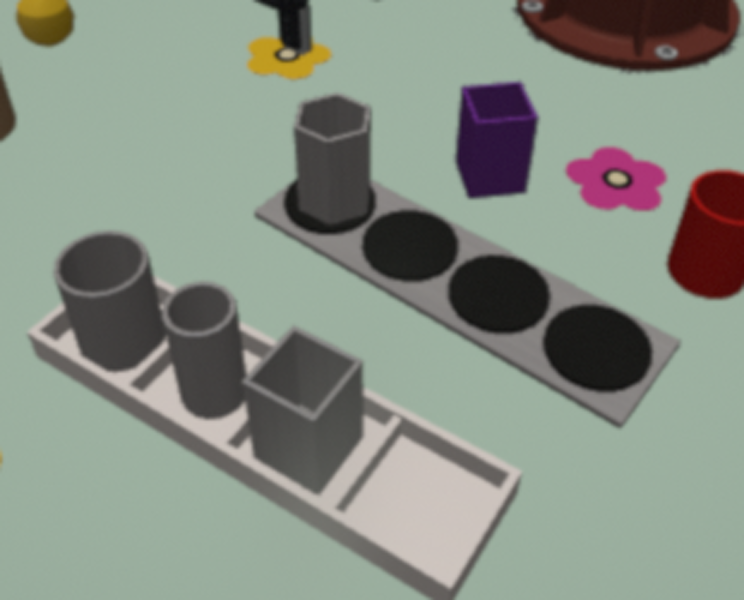

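The square stands in the third well at (310,410) in the crop. The hexagonal's rim centre at (333,117) is as measured. Gripping it.

```bash
python3 -m crank '{"dp":[[1,0,-10],[1,0,-35],[1,0,-60],[1,0,-85],[1,0,-105],[1,0,-118],[1,0,-123],[1,0,-123]],"turn":[0,0,0,0,0,0,0,0]}'
python3 -m crank '{"dp":[[0,0,0],[0,0,0],[0,0,0],[0,0,0],[0,0,0],[0,0,0],[0,0,0],[0,0,0]],"turn":[0,0,0,0,0,0,0,0]}' 0.2 35
python3 -m crank '{"dp":[[0,0,0],[0,0,5],[0,0,20],[0,0,45],[0,0,70],[0,0,95],[0,0,115],[0,0,122]],"turn":[0,0,0,0,0,0,0,0]}'
```

```text
time_s: 21.48
ee_pos: [0.4624, -0.0566, 0.047]
orientation: [[-0.018, 1.0, -0.003], [1.0, 0.018, 0.002], [0.002, -0.003, -1.0]]
force: [0.7, 0.2, 0.2]
grip_width: 0.0852
grip_force: 0.0
time_s: 22.15
ee_pos: [0.4641, -0.0582, 0.0505]
orientation: [[-0.017, 1.0, 0.002], [1.0, 0.017, -0.001], [-0.001, 0.002, -1.0]]
force: [0.5, 1.5, 6.5]
grip_width: 0.0575
grip_force: 38.2
time_s: 22.82
ee_pos: [0.4642, -0.0583, 0.1746]
orientation: [[-0.017, 1.0, 0.004], [1.0, 0.017, -0.002], [-0.002, 0.003, -1.0]]
force: [0.2, 0.7, -1.5]
grip_width: 0.0578
grip_force: 37.6
```

```bash
python3 -m crank '{"dp":[[5,5,0],[18,20,0],[36,39,0],[56,61,0],[76,82,0],[96,104,0],[116,126,0],[136,148,0]],"turn":[0,0,1,1,1,1,1,1]}'
python3 -m crank '{"dp":[[20,22,0],[40,44,0],[55,60,0],[63,68,0],[64,69,-5],[64,69,-20],[64,69,-40],[64,69,-60]],"turn":[0,0,0,0,0,0,0,0]}'
python3 -m crank '{"dp":[[0,0,-20],[0,0,-38],[0,0,-50],[0,0,-58],[0,0,-64],[0,0,-67],[0,0,-68],[0,0,-68]],"turn":[0,0,0,0,0,0,0,0]}'
python3 -m crank '{"dp":[[0,0,-1],[0,0,-2],[0,0,-2],[0,0,-2]],"turn":[0,0,0,0]}'
```

```text
time_s: 23.48
ee_pos: [0.5993, 0.092, 0.1688]
orientation: [[-0.034, 0.999, -0.003], [0.999, 0.034, 0.0], [0.0, -0.003, -1.0]]
force: [0.1, -0.7, -0.6]
grip_width: 0.0578
grip_force: 37.7
time_s: 24.15
ee_pos: [0.6624, 0.1591, 0.1089]
orientation: [[-0.034, 0.999, -0.001], [0.999, 0.034, -0.0], [-0.0, -0.001, -1.0]]
force: [-0.8, -0.9, -0.8]
grip_width: 0.0578
grip_force: 37.8
time_s: 24.82
ee_pos: [0.6636, 0.1592, 0.0439]
orientation: [[-0.034, 0.999, 0.001], [0.999, 0.034, 0.0], [-0.0, 0.001, -1.0]]
force: [1.2, -0.5, -0.8]
grip_width: 0.0579
grip_force: 37.8
time_s: 25.15
ee_pos: [0.6639, 0.1592, 0.0425]
orientation: [[-0.034, 0.999, 0.002], [0.999, 0.034, 0.0], [-0.0, 0.002, -1.0]]
force: [-0.1, -0.4, 5.1]
grip_width: 0.0575
grip_force: 38.3
```

Contact. Releasing, lifting, and backing off to the side so the top camera can see.

```bash
python3 -m crank '{"dp":[[0,0,1],[0,0,1],[0,0,1],[0,0,1],[0,0,1],[0,0,1]],"turn":[0,0,0,0,0,0]}' 1
python3 -m crank '{"dp":[[0,0,5],[0,0,25],[0,0,60],[0,0,95],[0,0,125],[0,0,160],[0,0,170],[0,0,170]],"turn":[0,0,0,0,0,0,0,0]}'
python3 -m crank '{"dp":[[-30,20,0],[-60,45,0],[-90,70,0],[-120,95,0],[-150,120,0],[-180,145,0],[-210,170,0],[-240,195,0]],"turn":[0,0,0,0,0,0,0,0]}'
python3 -m crank '{"dp":[[-25,30,0],[-50,60,0],[-75,90,0],[-100,110,0],[-110,115,0],[-110,115,0]],"turn":[0,0,0,0,0,0]}'
python3 - <<'E'
from h import *
a=bot.snapshot("scene")[:,:,::-1][180:350,170:400];b=bot.snapshot("top")[:,:,::-1][60:160,190:420]
b=np.ascontiguousarray(b)
v=np.vstack([cv2.resize(np.ascontiguousarray(i),None,fx=2.2 if i is a else 2.2,fy=2.2,interpolation=cv2.INTER_CUBIC) for i in(a,b)])
cv2.imwrite("pics/h.png",v);print(v.shape)
W=[("hex",664,159,.094),("sq",668,73,.090),("slim",672,-12.5,.096),("wide",676,-98.5,.088)]
for n,x,y,z in W:
    print(n,"pred rim px in this view: scene",np.round((proj("scene",[x/1e3,y/1e3,z])-[170,180])*2.2),"top",np.round((proj("top",[x/1e3,y/1e3,z])-[190,60])*2.2+[0,374]))
E
```

```text
time_s: 25.65
ee_pos: [0.6631, 0.1592, 0.0421]
orientation: [[-0.034, 0.999, -0.0], [0.999, 0.034, -0.0], [-0.0, -0.0, -1.0]]
force: [-0.8, -0.1, -0.3]
grip_width: 0.0854
grip_force: 0.0
time_s: 26.32
ee_pos: [0.6651, 0.1592, 0.2173]
orientation: [[-0.034, 0.999, 0.007], [0.999, 0.034, 0.0], [0.0, 0.007, -1.0]]
force: [0.2, 0.1, -0.6]
grip_width: 0.0856
grip_force: 0.0
time_s: 26.98
ee_pos: [0.4211, 0.3548, 0.2109]
orientation: [[-0.034, 0.999, -0.001], [0.999, 0.034, -0.001], [-0.001, -0.001, -1.0]]
force: [1.2, -0.0, 0.2]
grip_width: 0.0856
grip_force: 0.0
time_s: 27.48
ee_pos: [0.3106, 0.4701, 0.2111]
orientation: [[-0.038, 0.999, -0.002], [0.999, 0.038, -0.001], [-0.001, -0.002, -1.0]]
force: [1.2, 0.5, -0.1]
grip_width: 0.0858
grip_force: 0.0
(594, 506, 3)
hex pred rim px in this view: scene [[387. 220.]] top [[ 84. 449.]]
sq pred rim px in this view: scene [[276. 164.]] top [[196. 449.]]
slim pred rim px in this view: scene [[177. 105.]] top [[306. 445.]]
wide pred rim px in this view: scene [[90. 65.]] top [[414. 446.]]
```

View pics/h.png

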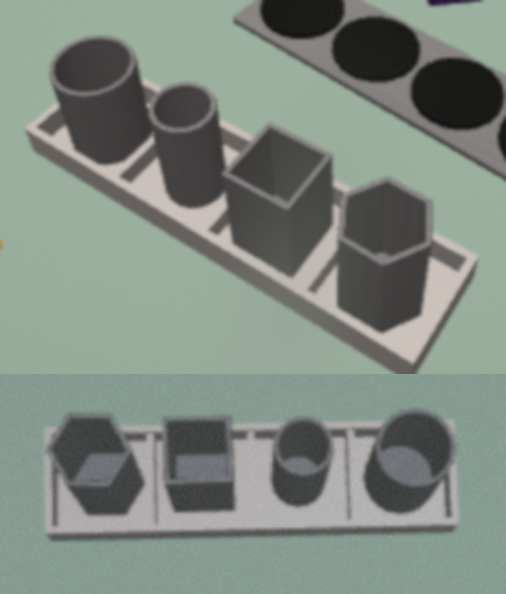

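All four stand upright in their wells. From the left they are hexagonal (88,449), square (198,449), slim (302,446) and wide (414,448), within about 4 enlarged pixels (about 3 mm) of the predicted rims. Handing in.

```bash
python3 -c "
from bench import bot
print(bot.finish_job())"
```

```text
the job is handed in; nothing more can be done
None
```

The job is handed in, with no verdict returned: the last pictures show all four tumblers upright and centred in the serving rack in reverse order (from the left: hexagonal, square, slim, wide), released at about 27 s.

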